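# Switch the pump on under its red guard

### The arm

A 6-joint arm with a two-finger parallel gripper is mounted at the origin on a cart in front of the work surface, level with it; the furniture and walls round the work are solid. World frame = base frame: x ahead of the robot, y to its left, z up, the work surface at z = 0. Lengths are in mm, angles in degrees, forces in N, time in s.
With the tool pointing down it reaches from about 275 to 750 mm from the base axis. Payload 10.2 kg.
Tool frame: the origin (TCP) lies midway between the tips of the shut fingers; the grasp point (between the pads) lies 19 mm behind it; z points along the fingers, y is the line along which they close (so a half turn about z gives the same grasp; the last joint's range is limited). The gripper opens to 88 mm and grips with 3 to 60 N. Pads are 18 mm wide; open, the fingers measure 123 mm over their backs; the gripper's body (75 mm by 187 mm) begins 45 mm behind the grasp point.
Start: joints at [60.768, 17.928, 85.812, -0, 76.261, -12.8], TCP at [148.527, 503.558, 238.72] pointing down, gripper open.
Joint ranges: [-168.41, 168.41], [-55.51, 124.54], [10.69, 146.95], [-70.63, 250.63], [1, 178], [-165.06, 165.06]. Speed limits (degrees/s): [136.94, 136.94, 172.46, 180, 180, 180].

### API

Orientations are given as [roll, pitch, yaw] about the fixed x, y, z axes, in that order (R = Rz(yaw) Ry(pitch) Rx(roll)).
In Python, from cell import read_state, get_image, finish_job gives the robot as it stands.
- The arm moves only by the shell command python3 -m pendant 'ROWS' [FORCE]. ROWS is JSON, a list of rows, each a list of 7 numbers: the turn, a rotation vector about the world's x, y, z in units of pi/4 rad (1.0 is pi/4 rad), then the shift along the world's x, y, z in units of 300 mm (1.0 is 300 mm), then the opening, from 0 (shut) to 1 (fully open). A call has 1 to 20 rows; each row is the pose to reach, as a shift and turn from the pose commanded when the call began; what a row does not reach only later rows make up. A row lasts 1/8 s, in which the tool goes at most 62.5 mm and 10.7 degrees, less where a joint would pass 70% of its speed; a pose out of reach is approached as far as the arm can. A call with a number of a shift or a turn outside -1 to 1 is refused whole. A call with a gripper value outside its range is refused whole. The fingers move at their own pace and stop on an object; FORCE is the grip in N (left out, the last holds). Time passes only in rows, so rows that repeat a pose let the fingers close. It gives the time, the measured TCP pose, the force, the opening and the grip force at its end, in the units of the state.
- read_state(): the state, without advancing time (a new reading comes with each control period).
- get_image(name): name is "scene" or "top" or "wrist"; returns a dict with "color" (420x560x3 uint8, red, green, blue), "mtx" (3x3 intrinsics, pixels), "rvec" (rotation vector, rad) and "tvec" (3), from world to camera coordinates, as OpenCV has them. Camera axes: x right, y down, z forward; pixel columns grow to the right and rows downward; lengths in mm; the calibration is good to about 2 mm. A picture is of the moment at which its call begins. There is no depth.
- finish_job(): hands the job in; it is judged then, once.
The state is a dict: "clock": time; "joints": joint angles; "qd": joint speeds; "joint_torque": joint torques, N m; "position": TCP position; "orientation": TCP orientation; "force": force on the tool from outside, world axes, zero at the start; "wrist_torque": the same for the moment, N m; "width": finger opening in mm; "grasp_force": force on a finger pad.
Only numpy, scipy, OpenCV 4.12 (cv2) and the standard library are available. Lean on these libraries where they do the work, as an engineer would, in place of code of your own. Each camera call takes 0.05 s, during which the arm holds its last target. There are 200 camera calls.

### The job

Switch the circulation pump on: with the fingertips lift the red guard by the lip at its front, keep it up on the back of the fingers while you push the toggle beneath it over to the far side (on), then draw back and let the guard drop shut over it by itself. Nothing is gripped, and the guard is not pushed down from above; leave the yellow-guarded switch and the things lying about as they are.

Things in the scene. Friction and masses are not known exactly. Their poses are not given: they have to be found in the camera images.
- station: dark steel base plate lying on the bench, 124 x 216 x 6 mm, fixed; origin at the centre of its underside; its +x points away from the robot. It carries the two switch boxes side by side, their centres 104 mm apart along its y; which box is left and which is right varies
- red_switch: grey switch box with the red guard, 90 (x) x 84 (y) x 52 mm high, fixed on the base plate; origin at the centre of its underside, 6 mm above the bench; +x points away from the robot side (front face at x = -45 mm), z up. Flat top at z = 52 mm; on it the guard's hinge line (along y) at x = +17, z = 57 mm and the toggle's pivot at x = -17, y = 0, z = 52 mm
- red_guard (a joint): red guard's angle, rad: 0 shut, grows as its front rises, stop at 1.35. A 45 g hood hiding the toggle, 60 mm wide, open below, closed in front, from the hinge line 62 mm towards the robot and 29 mm above it; rim 2 mm above the box top. Weight and a light spring always shut it, over the toggle either way; it never stays open by itself. About 0.4 N at the lip lifts it
- red_lip (a point): middle of the front edge of the red guard's lift lip; moves with the guard. The lip: a tongue 44 mm wide, 3 mm thick (edge rolled to 5 mm), sticking out 16 mm towards the robot from the foot of the guard's front wall; its edge is 78 mm from the hinge line. Shut, it lies at x = -61, z = 57 mm in the box's frame, in front of the box, 63 mm above the bench, with free air below
- red_toggle (a joint): angle of the steel toggle under the red guard, rad: 0 = off (leaning 22 degrees towards the robot side), 0.768 = on (leaning 22 degrees away). Snap action: about 2 N at the tip moves it; past the middle (0.384) it springs over and stays
- red_tip (a point): free end of the red switch's toggle, a flat steel paddle 11 mm wide, 7 to 8 mm thick, 27 mm from pivot to this point (its rounded top 3 mm further); off, it lies at x = -27, z = 77 mm in the box's frame, on at x = -7, z = 77 mm
- yellow_switch: the other switch box, alike but with a yellow guard; to be left alone
- yellow_guard (a joint): angle of the yellow guard, rad, 0 = shut; as for the red one
- yellow_toggle (a joint): angle of the toggle under the yellow guard, rad, 0 = off
- loose_screwdriver_flat: loose red screwdriver lying down, 191 x 26 x 29 mm; origin at the centre of its underside; a bystander
- loose_ptfe_tape: loose white and blue reel of thread tape lying flat, 52 x 52 x 16 mm; origin at the centre of its underside; a bystander
- loose_amber_vial: loose small amber bottle standing, 30 mm wide, 68 mm high; origin at the centre of its underside; a bystander
- loose_marker: loose fat yellow and black marker lying down, 158 x 23 x 25 mm; origin at the centre of its underside; a bystander
- loose_tape_measure: loose yellow tape measure standing, 35 x 69 x 64 mm; origin at the centre of its underside; a bystander
- loose_combi_pliers: loose blue-handled pliers lying flat, 190 x 60 x 12 mm; origin at the centre of its underside; a bystander

How it is judged:
By the outcome, as a careful person would: the job done as asked, in the order asked, and still so for the second after the job is handed in, with the robot touching nothing.
It also fails if it takes over 32 s, if anything falls off the work surface, if the arm or the gripper's body presses on something with over 40 N, if the wrist force passes 120 N, or if a joint passes its speed limit or range.

## Working session

There is one attempt and no reset: what is moved stays moved. The work goes in short steps, Python scripts to look and compute and a shell command to move; the robot and the scene stay as the last step left them, time stands still between calls to the robot, and variables do not carry over. Pictures are saved under pics/ and viewed, at most 12 in all, crops included, and the job is handed in when it is done.

```bash
mkdir -p pics; ls
python3 - <<'E'
from cell import *
import cv2
print(read_state())
for n in("scene","top"):
    im=get_image(n);cv2.imwrite(f"pics/{n}0.png",im["color"][...,::-1]);print(n,im["mtx"].tolist(),im["rvec"],im["tvec"])
E
```

```text
pics
{'clock': 0.0, 'joints': array([ 6.07718068e+01,  1.79580023e+01,  8.58524864e+01,  9.50183991e-04,
        7.62604783e+01, -1.28006491e+01]), 'qd': array([-0.08336428,  0.00286124,  0.09005063,  0.08212022, -0.04756989,
        0.03100381]), 'joint_torque': array([ 2.37424785e-03, -4.02215266e+01, -2.52272469e+01,  6.95311348e-02,
        3.52575153e-02, -9.25819677e-05]), 'position': array([148.36765855, 503.35292738, 238.18395001]), 'orientation': array([-1.79931001e+02, -1.66231858e-02,  1.63572220e+02]), 'force': array([-0.54685454, -0.74453561,  0.31700304]), 'wrist_torque': array([-0.0125845 , -0.00258045,  0.02305212]), 'grasp_force': 0.0, 'width': 88.1785106333638}
scene [[415.15656737670366, 0.0, 287.30420151496577], [0.0, 415.15656737670366, 206.08747279040085], [0.0, 0.0, 1.0]] [ 2.31154198 -0.66284923  0.24600962] [-450.78025886  177.69109443 1085.33342041]
top [[454.87503315988874, 0.0, 276.5451037716382], [0.0, 454.87503315988874, 215.133707595572], [0.0, 0.0, 1.0]] [ 2.09273526 -2.10832495  0.2377273 ] [ -91.70917301  466.85844159 1511.57286467]
```

View pics/scene0.png

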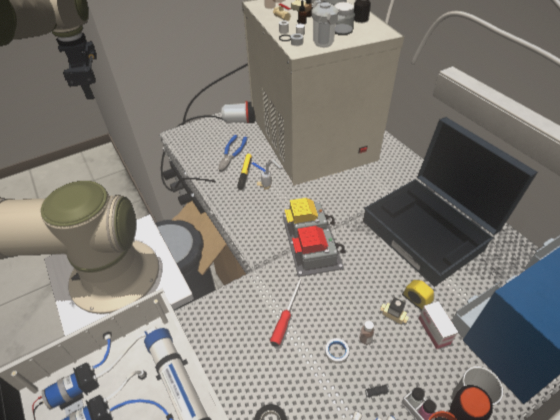

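View pics/top0.png

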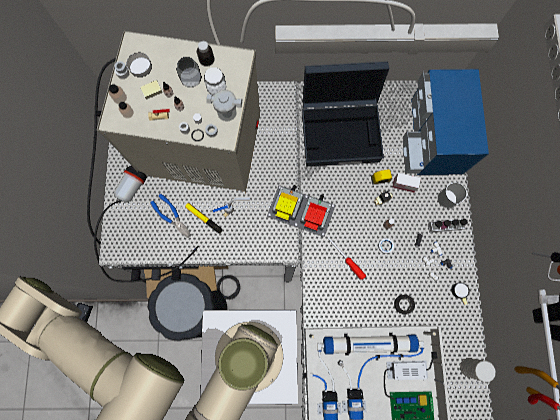

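The scene view shows the station near (313,240), with the screwdriver in front of it. In the top view the yellow guard is at (285,204) and the red guard at (317,214), so the station is yawed about -17°. Next I'll measure both guards.

```bash
cat > h.py <<'E'
import numpy as np,cv2
from cell import *
def ray(im,px):
    R,_=cv2.Rodrigues(np.array(im["rvec"],float));t=np.array(im["tvec"],float).ravel()
    d=R.T@np.linalg.inv(im["mtx"])@np.array([px[0],px[1],1.]);return -R.T@t,d
def plane(im,px,z):
    o,d=ray(im,px);return o+d*(z-o[2])/d[2]
def proj(im,p): return cv2.projectPoints(np.array(p,float).reshape(-1,3),np.array(im["rvec"],float),np.array(im["tvec"],float),im["mtx"],None)[0].reshape(-1,2)
def blobs(im,lo,hi,amin=60):
    h=cv2.cvtColor(im["color"],cv2.COLOR_RGB2HSV);m=cv2.inRange(h,lo,hi)
    if lo[0]==0:m|=cv2.inRange(h,(174,lo[1],lo[2]),(180,255,255))
    c=cv2.findContours(m,cv2.RETR_EXTERNAL,cv2.CHAIN_APPROX_NONE)[0]
    return sorted([k for k in c if cv2.contourArea(k)>=amin],key=lambda k:-cv2.contourArea(k))
RED=((0,150,60),(7,255,255));YEL=((22,150,80),(33,255,255))
E
python3 - <<'E'
from h import *
im=get_image("top")
for n,c in(("r",RED),("y",YEL)):
    for k in blobs(im,*c):
        r=cv2.minAreaRect(k);print(n,cv2.contourArea(k),np.round(r[0],1),np.round(r[1],1),round(r[2]),plane(im,r[0],90).round())
c=im["color"][170:260,240:380];cv2.imwrite("pics/c1.png",cv2.resize(c,None,fx=5,fy=5,interpolation=2)[...,::-1])
E
```

```text
r 370.0 [314.2 216.4] [17.7 24.7] 18 [ 452. -221.   90.]
r 149.5 [544.7 400.6] [30.3 11.4] 14 [-132. -913.   90.]
r 142.5 [354.8 268.1] [25.7  7. ] 49 [ 278. -350.   90.]
y 357.0 [285.1 205.9] [17.7 24.2] 21 [ 490. -124.   90.]
y 134.0 [382.2 174.8] [ 9.8 17. ] 77 [ 597. -458.   90.]
y 120.0 [196.2 212.4] [26.5  5.5] 39 [469. 175.  90.]
```

View pics/c1.png

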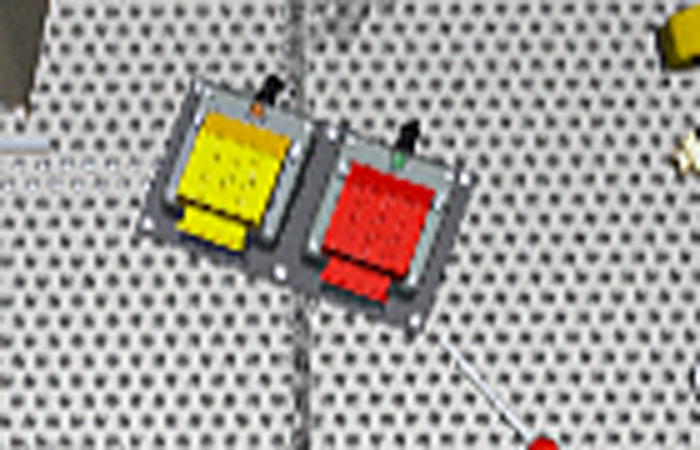

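```bash
R='[-0.2,-0.5,-0.1,0.7,-1,0,0]'; python3 -m pendant '[[-0.2,-0.5,-0.1,0.7,-1,0,0],[-0.2,-0.5,-0.1,0.7,-1,0,0],[-0.2,-0.5,-0.1,0.7,-1,0,0],[-0.2,-0.5,-0.1,0.7,-1,0,0],[-0.2,-0.5,-0.1,0.7,-1,0,0],[-0.2,-0.5,-0.1,0.7,-1,0,0],[-0.2,-0.5,-0.1,0.7,-1,0,0]]'
cat >> h.py <<'E'
from scipy.spatial.transform import Rotation as Ro
def target(psi,phi):
    d=np.array([np.cos(phi)*np.cos(psi),np.cos(phi)*np.sin(psi),-np.sin(phi)])
    y=np.array([-np.sin(psi),np.cos(psi),0]);return np.c_[np.cross(y,d),y,d]
def delta(s,psi,phi,T):
    Rc=Ro.from_euler('xyz',s["orientation"],degrees=True).as_matrix()
    rt=target(np.radians(psi),np.radians(phi))
    r=min([Ro.from_matrix(rt@F@Rc.T).as_rotvec() for F in(np.eye(3),np.diag([-1,-1,1.]))],key=np.linalg.norm)
    return np.round(np.r_[r/(np.pi/4),(np.array(T)-s["position"])/300],3)
E
python3 - <<'E'
from h import *
s=read_state();im=get_image("top")
print(s["joints"].round(1),s["position"].round())
print("lip",plane(im,(311.4,229.2),63).round(1))
for f in(45,40,35):print(f,delta(s,-21.4,f,(325,-172,150)))
E
```

```text
clock: 1.02
position: [359.8, 200.8, 238.8]
orientation: [-178.6, 24.2, 158.9]
force: [0.4, -0.5, 0.2]
width: 20.5
grasp_force: 0.0
[ 23.5  -2.2 112.6 -21.9  54.9 -34.8] [360. 201. 239.]
lip [ 414.  -213.1   63. ]
45 [-0.144 -0.44   0.01  -0.116 -1.243 -0.296]
40 [-0.184 -0.543  0.011 -0.116 -1.243 -0.296]
35 [-0.225 -0.647  0.013 -0.116 -1.243 -0.296]
```

```bash
python3 -m pendant '[[-0.18,-0.54,0.01,-0.05,-1,0,0],[-0.18,-0.54,0.01,-0.05,-1,0,0],[-0.18,-0.54,0.01,-0.05,-1,0,0],[-0.18,-0.54,0.01,-0.05,-1,0,0],[-0.18,-0.54,0.01,-0.05,-1,0,0],[-0.18,-0.54,0.01,-0.05,-1,0,0],[-0.18,-0.54,0.01,-0.05,-1,0,0]]'
python3 - <<'E'
from h import *
s=read_state()
print(s["joints"].round(1))
im=get_image("wrist");cv2.imwrite("pics/w1.png",im["color"][...,::-1])
for f in(40,35):print(f,delta(s,-21.4,f,(335,-180,150)))
E
```

```text
clock: 1.95
position: [339.8, -23.2, 223.6]
orientation: [179.0, 45.1, 158.4]
force: [0.3, 0.1, 0.7]
width: 0.4
grasp_force: 0.0
[ -28.5  -30.   141.6   14.6   24.2 -108.3]
40 [-0.054 -0.095 -0.012 -0.016 -0.523 -0.245]
35 [-0.094 -0.198 -0.013 -0.016 -0.523 -0.245]
```

View pics/w1.png

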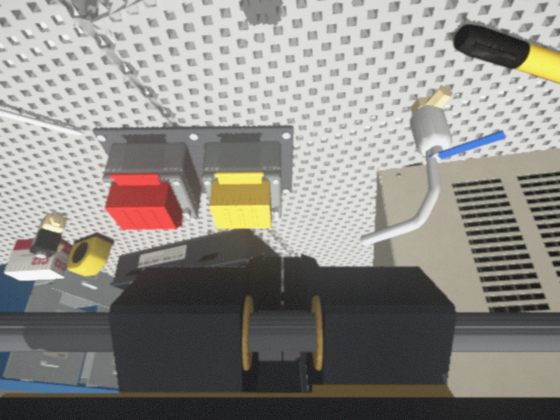

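The wrist camera sits on the underside of the gripper. The red lip is at about (140,182) and the station front edge is along row 130. I'll continue to the pre-approach pose and check camera clearance.

```bash
python3 -m pendant '[[-0.05,-0.1,0,0,-0.52,-0.15,0],[-0.05,-0.1,0,0,-0.52,-0.15,0],[-0.05,-0.1,0,0,-0.52,-0.15,0],[-0.05,-0.1,0,0,-0.52,-0.15,0],[-0.05,-0.1,0,0,-0.52,-0.15,0],[-0.05,-0.1,0,0,-0.52,-0.15,0]]'
python3 - <<'E'
from h import *
s=read_state()
print(s["joints"].round(1))
im=get_image("wrist");cv2.imwrite("pics/w2.png",im["color"][...,::-1])
Rc=Ro.from_euler('xyz',s["orientation"],degrees=True).as_matrix()
o,_=ray(im,(280,210));print("cam in tool",(Rc.T@(o-s["position"])).round())
E
```

```text
clock: 2.75
position: [326.5, -118.0, 204.4]
orientation: [-179.6, 48.3, 156.8]
force: [-0.2, 0.6, -0.5]
width: -0.1
grasp_force: 0.0
[ -61.1  -31.1  146.9   53.    34.6 -164.8]
cam in tool [  67.    1. -146.]
```

View pics/w2.png

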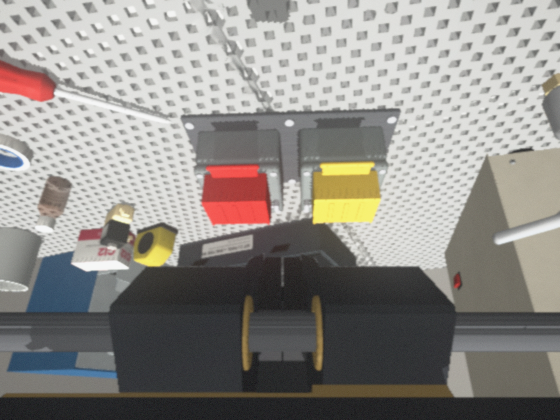

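Joint 3 and joint 6 are both at their limits, so I'll go forward and up and flip the tool half a turn. That also puts the camera on top.

```bash
python3 -m pendant '[[0,0,0,0.3,-0.05,0.15,0],[0,0,0,0.3,-0.05,0.15,0],[0.25,-0.1,-0.3,0.3,-0.05,0.15,0],[0.5,-0.22,-0.6,0.3,-0.05,0.15,0],[0.83,-0.36,-0.98,0.3,-0.05,0.15,0],[0.83,-0.36,-0.98,0.3,-0.05,0.15,0],[0.83,-0.36,-0.98,0.3,-0.05,0.15,0],[0.83,-0.36,-0.98,0.3,-0.05,0.15,0]]'
python3 - <<'E'
from h import *
s=read_state()
Rc=Ro.from_euler('xyz',s["orientation"],degrees=True).as_matrix()
print(s["joints"].round(1),"d",Rc[:,2].round(2),"y",Rc[:,1].round(2))
E
```

```text
clock: 3.8
position: [417.2, -132.0, 249.6]
orientation: [140.1, 24.1, 85.7]
force: [0.2, 1.1, -0.4]
width: 0.5
grasp_force: 0.0
[-34.9 -13.4 128.7   9.8  19.5 -47.3] d [ 0.62 -0.36 -0.7 ] y [0.78 0.2  0.59]
```

```bash
python3 -m pendant '[[0.82,-0.48,-0.93,-0.05,-0.25,-0.1,0],[0.82,-0.48,-0.93,-0.05,-0.25,-0.1,0],[0.82,-0.48,-0.93,-0.05,-0.25,-0.1,0],[0.82,-0.48,-0.93,-0.05,-0.25,-0.1,0],[0.82,-0.48,-0.93,-0.05,-0.25,-0.1,0],[0.82,-0.48,-0.93,-0.05,-0.25,-0.1,0],[0.82,-0.48,-0.93,-0.05,-0.25,-0.1,0]]'
python3 - <<'E'
from h import *
s=read_state()
Rc=Ro.from_euler('xyz',s["orientation"],degrees=True).as_matrix()
print(s["joints"].round(1),"d",Rc[:,2].round(2),"y",Rc[:,1].round(2))
for f in(45,40):print(f,delta(s,-21.4,f,(395,-206,160)))
E
```

```text
clock: 4.68
position: [402.2, -207.5, 219.5]
orientation: [137.3, -17.4, 41.8]
force: [0.4, 0.3, -0.4]
width: 0.4
grasp_force: 0.0
[-50.3  -8.8 130.5  44.8  20.3 -32.6] d [ 0.62 -0.36 -0.7 ] y [ 0.34 -0.68  0.65]
45 [ 0.921 -0.436 -0.836 -0.024  0.005 -0.198]
40 [ 0.918 -0.543 -0.791 -0.024  0.005 -0.198]
```

```bash
python3 -m pendant '[[0.92,-0.44,-0.84,-0.02,0,-0.15,0],[0.92,-0.44,-0.84,-0.02,0,-0.15,0],[0.92,-0.44,-0.84,-0.02,0,-0.15,0],[0.92,-0.44,-0.84,-0.02,0,-0.15,0],[0.92,-0.44,-0.84,-0.02,0,-0.15,0],[0.92,-0.44,-0.84,-0.02,0,-0.15,0],[0.92,-0.44,-0.84,-0.02,0,-0.15,0]]'
python3 - <<'E'
from h import *
s=read_state()
Rc=Ro.from_euler('xyz',s["orientation"],degrees=True).as_matrix()
print(s["joints"].round(1),"d",Rc[:,2].round(2),"y",Rc[:,1].round(2))
for f in(45,40):print(f,delta(s,-21.4,f,(395,-206,160)))
im=get_image("wrist");cv2.imwrite("pics/w3.png",im["color"][...,::-1])
E
```

```text
clock: 5.55
position: [395.7, -208.3, 174.5]
orientation: [179.8, -45.0, -21.5]
force: [0.3, 0.4, 0.3]
width: 0.5
grasp_force: 0.0
[-56.8  -3.6 134.4  68.8  25.8  -3.3] d [ 0.66 -0.26 -0.71] y [-0.37 -0.93  0.  ]
45 [ 0.002 -0.002  0.004 -0.002  0.008 -0.048]
40 [-0.039 -0.105  0.004 -0.002  0.008 -0.048]
```

View pics/w3.png

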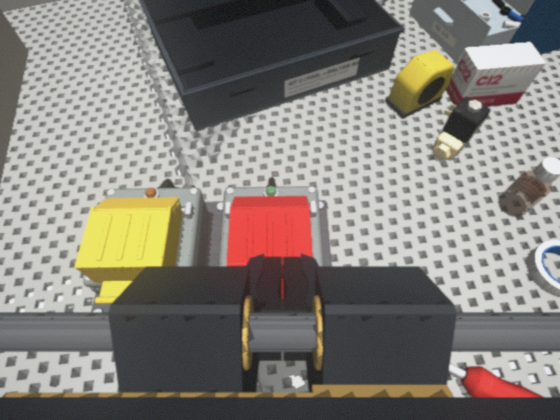

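The wrist view shows the red guard's top rear edge at row 197, from about (232,197) to (309,197), with the fingers at column 283. I'll fit the plate corners from the top view and cross-check laterally here.

Run:
```python
from h import *
im=get_image("top")
P=np.array([plane(im,(240+x/5,170+y/5),6) for x,y in((200,80),(470,178),(418,332),(140,232))])
M=np.array([[62,108],[62,-108],[-62,-108],[-62,108.]])  # station frame
c=P[:,:2].mean(0);q=P[:,:2]-c;H=M.T@q
yaw=np.arctan2(H[0,1]-H[1,0],H[0,0]+H[1,1])
R=np.array([[np.cos(yaw),-np.sin(yaw)],[np.sin(yaw),np.cos(yaw)]])
print("center",c.round(1),"yaw",np.degrees(yaw).round(2),"resid",(q-M@R.T).round(1).tolist())
b=c+R@[0,-52];print("red box",b.round(1))
lip=plane(im,(311.4,229.2),63)[:2];print("lip in box",(R.T@(lip-b)).round(1))
s=read_state();print("tcp in box",(R.T@(s["position"][:2]-b)).round(1))
w=get_image("wrist")
for px in((232,197),(309,197)):print("wrist guard rear",(R.T@(plane(w,px,92)[:2]-b)).round(1))
for px in((224,188),(320,188)):print("wrist box rear",(R.T@(plane(w,px,58)[:2]-b)).round(1))
print("corners top",proj(im,[np.r_[c+R@m,6] for m in M]).round(1).tolist())
```

```text
center [ 491.7 -183.2] yaw -20.84 resid [[-3.5, -4.0], [-0.9, 6.2], [3.9, 2.5], [0.5, -4.6]]
red box [ 473.2 -231.8]
lip in box [-62.   -3.6]
tcp in box [-80.8  -5.8]
wrist guard rear [13.5 31.4]
wrist guard rear [ 12.8 -27.2]
wrist box rear [45.1 44.1]
wrist box rear [ 44.2 -40.8]
corners top [[278.9, 185.1], [335.7, 205.3], [324.3, 237.5], [266.7, 216.5]]
```

```bash
cat >> h.py <<'E'
def box(y=-21.1,b=(473.2,-231.8)):
    s=read_state();a=np.radians(y);R=np.array([[np.cos(a),-np.sin(a)],[np.sin(a),np.cos(a)]])
    t=R.T@(s["position"][:2]-b);f=R.T@s["force"][:2]
    print("T box",t.round(1),"z",s["position"][2].round(1),"F box",f.round(1),s["force"][2].round(1),"ori",s["orientation"].round(1),"q",s["joints"].round(0),"t",s["clock"])
E
python3 -m pendant '[[0,0,0,0.01,0.02,0,0],[0,0,0,0.01,0.02,-0.15,0],[0,0,0,0.01,0.02,-0.25,0],[0,0,0,0.01,0.02,-0.35,0],[0,0,0,0.01,0.02,-0.45,0],[0,0,0,0.01,0.02,-0.45,0],[0,0,0,0.01,0.02,-0.45,0]]' >/dev/null
python3 - <<'E'
from h import *
box()
im=get_image("scene")
p=proj(im,[430,-215,60])[0].astype(int);c=im["color"][p[1]-60:p[1]+60,p[0]-80:p[0]+80]
cv2.imwrite("pics/s2.png",cv2.resize(c,None,fx=5,fy=5,interpolation=2)[...,::-1])
E
```

```text
T box [-80.6   0.8] z 38.6 F box [0.3 0.5] 0.5 ori [-179.8  -44.8  -21.9] q [-55.  23. 140. 132.  32. -72.] t 6.575
```

View pics/s2.png

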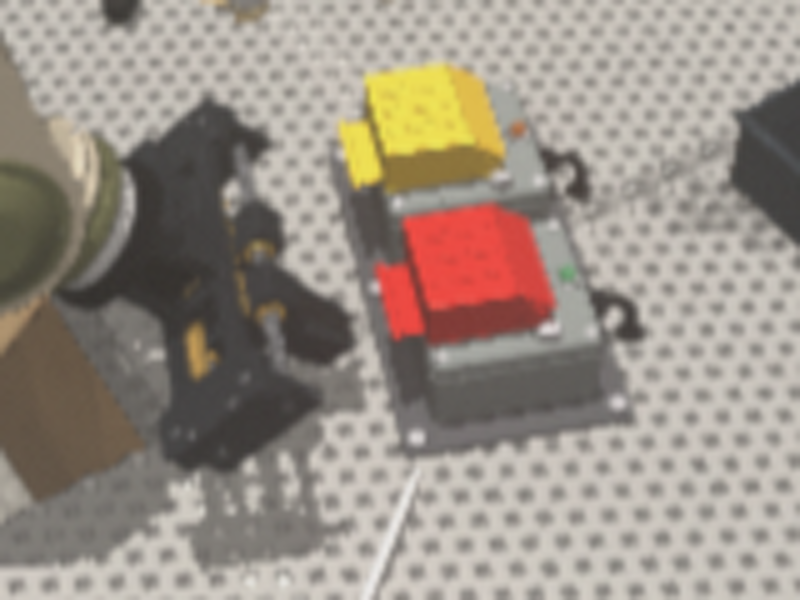

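The fingertips sit low in front of the red lip (crop about (335,340)) and the tool is clear. Next I'll go under the lip and start the lift.

```bash
python3 -m pendant '[[0,0,0.01,0.04,-0.015,0,0],[0,0,0.01,0.074,-0.028,0,0],[0,0,0.01,0.074,-0.028,0,0]]' >/dev/null
python3 -c "
from h import *
box()"
python3 -m pendant '[[0,0,0,0,0,0.03,0],[0,0,0,0,0,0.06,0],[0,0,0,0,0,0.09,0],[0,0,0,0,0,0.09,0]]' >/dev/null
python3 - <<'E'
from h import *
box()
im=get_image("scene")
p=proj(im,[430,-215,60])[0].astype(int);c=im["color"][p[1]-60:p[1]+60,p[0]-80:p[0]+80]
cv2.imwrite("pics/s3.png",cv2.resize(c,None,fx=5,fy=5,interpolation=2)[...,::-1])
E
```

```text
T box [-55.3   0.2] z 40.3 F box [-0.3 -0.6] -0.1 ori [180.  -45.1 -21.3] q [-53.  24. 137. 132.  30. -69.] t 7.0
T box [-56.4   0.2] z 67.1 F box [-0.6  0.3] -0.5 ori [-180.   -45.   -21.4] q [-53.  18. 136. 123.  26. -59.] t 7.5
```

View pics/s3.png

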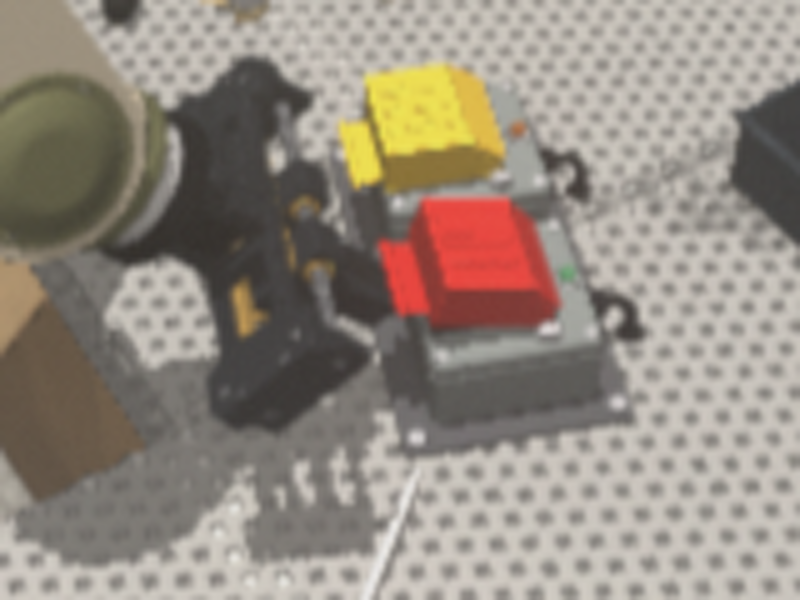

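The guard has risen with its lip riding on the finger backs (lip at crop (402,280)). Now up, then forward to the toggle.

```bash
python3 -m pendant '[[0,0,0,0.005,-0.002,0.025,0],[0,0,0,0.032,-0.012,0.045,0],[0,0,0,0.044,-0.017,0.045,0],[0,0,0,0.056,-0.022,0.045,0],[0,0,0,0.056,-0.022,0.045,0]]' >/dev/null
python3 -c "
from h import *
box()"
python3 -m pendant '[[0,0,0,0.006,-0.0023,0,0],[0,0,0,0.012,-0.0046,0,0],[0,0,0,0.012,-0.0046,0,0]]' >/dev/null
python3 -c "
from h import *
box()"
python3 -m pendant '[[0,0,0,0.006,-0.0023,0,0],[0,0,0,0.012,-0.0046,0,0],[0,0,0,0.012,-0.0046,0,0]]' >/dev/null
python3 -c "
from h import *
box()"
python3 -m pendant '[[0,0,0,0.006,-0.0023,0,0],[0,0,0,0.012,-0.0046,0,0],[0,0,0,0.012,-0.0046,0,0]]' >/dev/null
python3 -c "
from h import *
box()"
```

```text
T box [-38.4   0.1] z 79.7 F box [ 0.2 -0.3] 0.0 ori [-179.9  -45.   -21.4] q [-51.  17. 133. 118.  23. -52.] t 8.175
T box [-34.4   0.1] z 80.1 F box [-0.5 -0.4] -0.8 ori [-179.9  -45.   -21.4] q [-51.  18. 133. 118.  23. -51.] t 8.55
T box [-30.5   0.1] z 80.1 F box [-0.8 -1. ] -1.3 ori [-179.9  -45.   -21.4] q [-50.  18. 132. 118.  23. -51.] t 8.925
T box [-26.5   0.1] z 80.6 F box [-4.4  0.8] 5.4 ori [-179.9  -45.1  -21.4] q [-50.  18. 131. 118.  23. -51.] t 9.3
```

```bash
python3 -m pendant '[[0,0,0,0.006,-0.0023,0,0],[0,0,0,0.006,-0.0023,0,0]]' >/dev/null
python3 -c "
from h import *
box()"
python3 -m pendant '[[0,0,0,0.006,-0.0023,0,0],[0,0,0,0.006,-0.0023,0,0]]' >/dev/null
python3 -c "
from h import *
box()"
python3 -m pendant '[[0,0,0,0.006,-0.0023,0,0],[0,0,0,0.006,-0.0023,0,0]]' >/dev/null
python3 -c "
from h import *
box()"
```

```text
T box [-24.    0.1] z 81.2 F box [-5.3  1.1] 9.3 ori [-179.9  -45.2  -21.4] q [-50.  18. 131. 118.  22. -50.] t 9.55
T box [-21.5   0.1] z 81.8 F box [-4.   1.5] 11.6 ori [-179.9  -45.3  -21.4] q [-50.  18. 131. 118.  22. -50.] t 9.8
T box [-19.2   0. ] z 82.2 F box [-1.9  2.3] 13.4 ori [-179.9  -45.4  -21.4] q [-49.  19. 130. 118.  22. -50.] t 10.05
```

The rising z and vertical force mean the fingertips are riding up the toggle's rounded top. I'll back off, go about 11 mm lower and push on its front face.

```bash
python3 -m pendant '[[0,0,0,-0.04,0.015,0,0],[0,0,0,-0.074,0.028,0,0],[0,0,0,-0.074,0.028,-0.02,0],[0,0,0,-0.074,0.028,-0.035,0],[0,0,0,-0.074,0.028,-0.035,0]]' >/dev/null
python3 - <<'E'
from h import *
box()
im=get_image("scene")
p=proj(im,[450,-225,60])[0].astype(int);c=im["color"][p[1]-48:p[1]+48,p[0]-64:p[0]+64]
cv2.imwrite("pics/s4.png",cv2.resize(c,None,fx=6,fy=6,interpolation=2)[...,::-1])
E
```

```text
T box [-45.1  -0. ] z 69.2 F box [-1.4  0.1] -0.6 ori [-179.9  -44.9  -21.5] q [-52.  19. 134. 122.  25. -57.] t 10.675
```

View pics/s4.png

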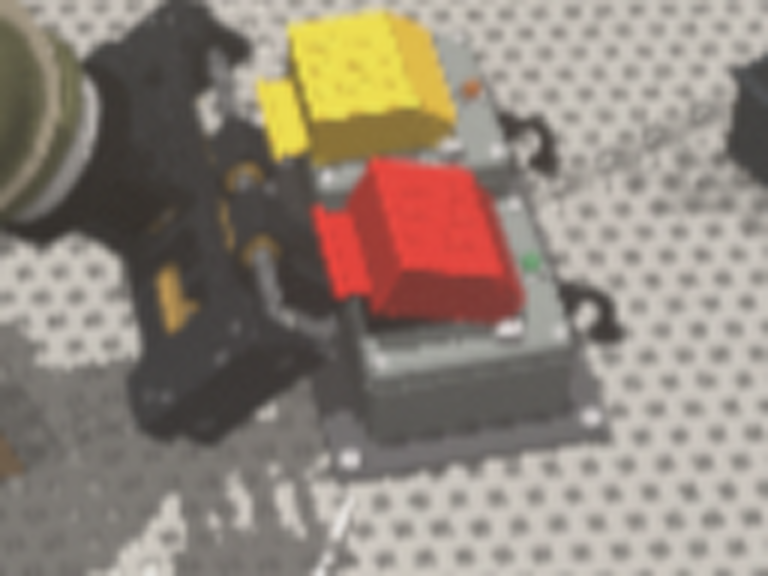

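The guard still rests up on the finger backs and the tips are lower. Pushing again.

```bash
python3 -m pendant '[[0,0,0,0.012,-0.0046,0,0],[0,0,0,0.025,-0.0096,0,0],[0,0,0,0.025,-0.0096,0,0]]' >/dev/null
python3 -c "
from h import *
box()"
python3 -m pendant '[[0,0,0,0.008,-0.003,0,0],[0,0,0,0.015,-0.0058,0,0],[0,0,0,0.015,-0.0058,0,0]]' >/dev/null
python3 -c "
from h import *
box()"
python3 -m pendant '[[0,0,0,0.008,-0.003,0,0],[0,0,0,0.008,-0.003,0,0]]' >/dev/null
python3 -c "
from h import *
box()"
python3 -m pendant '[[0,0,0,0.008,-0.003,0,0],[0,0,0,0.008,-0.003,0,0]]' >/dev/null
python3 -c "
from h import *
box()"
```

```text
T box [-36.3  -0. ] z 69.8 F box [-0.2 -0.3] 0.0 ori [-179.9  -45.   -21.4] q [-51.  19. 133. 122.  24. -56.] t 11.1
T box [-31.8   0. ] z 69.6 F box [-0.3 -0.3] -0.7 ori [-179.9  -45.   -21.4] q [-50.  20. 132. 122.  24. -56.] t 11.475
T box [-29.5   0.1] z 69.5 F box [-2.9 -0.1] -0.6 ori [-179.9  -45.   -21.4] q [-50.  20. 132. 122.  24. -56.] t 11.725
T box [-26.6   0. ] z 69.7 F box [-3.   0.6] 0.6 ori [-179.9  -45.   -21.4] q [-50.  20. 132. 122.  24. -55.] t 11.975
```

```bash
for i in 1; do python3 -m pendant '[[0,0,0,0.008,-0.003,0,0],[0,0,0,0.008,-0.003,0,0]]' >/dev/null
python3 -c "
from h import *
box()"
python3 -m pendant '[[0,0,0,0.008,-0.003,0,0],[0,0,0,0.008,-0.003,0,0]]' >/dev/null
python3 -c "
from h import *
box()"
python3 -m pendant '[[0,0,0,0.008,-0.003,0,0],[0,0,0,0.008,-0.003,0,0]]' >/dev/null
python3 -c "
from h import *
box()"
done
```

```text
T box [-23.8  -0. ] z 69.8 F box [-1.2  0.1] -0.7 ori [-179.9  -45.   -21.4] q [-50.  20. 131. 122.  23. -55.] t 12.225
T box [-21.4  -0.1] z 69.7 F box [-0.5  0.1] -0.5 ori [-179.9  -45.   -21.4] q [-50.  21. 131. 122.  23. -55.] t 12.475
T box [-18.9   0. ] z 69.7 F box [-0.5  1.1] -0.1 ori [-179.9  -45.   -21.4] q [-49.  21. 130. 122.  23. -54.] t 12.725
```

```bash
python3 -m pendant '[[0,0,0,0.008,-0.003,0,0],[0,0,0,0.008,-0.003,0,0]]' >/dev/null
python3 -c "
from h import *
box()"
python3 -m pendant '[[0,0,0,0.006,-0.0023,0,0],[0,0,0,0.006,-0.0023,0,0]]' >/dev/null
python3 - <<'E'
from h import *
box()
im=get_image("wrist");cv2.imwrite("pics/w5.png",im["color"][...,::-1])
E
```

```text
T box [-16.6   0.2] z 69.5 F box [-0.3 -0.7] 0.6 ori [-179.9  -45.   -21.4] q [-49.  21. 130. 122.  23. -54.] t 12.975
T box [-15.7   0.2] z 69.0 F box [-14.1  -1.4] 7.1 ori [-179.9  -44.8  -21.5] q [-49.  21. 130. 122.  23. -54.] t 13.225
```

View pics/w5.png

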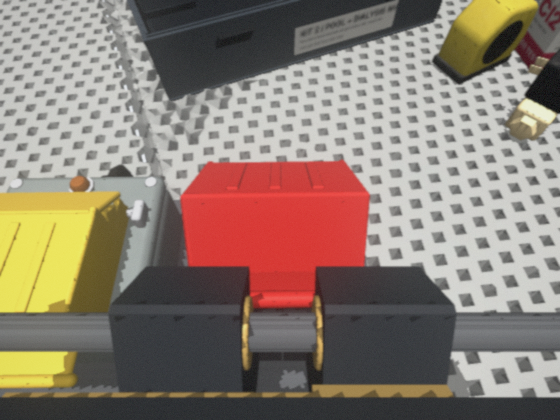

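Force fell to zero after the snap and a firm stop came at the on end. In the picture the red guard is up on the fingers, its lip at (282,298). Now I'll draw straight back.

```bash
python3 -m pendant '[[0,0,0,-0.03,0.0115,0,0],[0,0,0,-0.06,0.023,0,0],[0,0,0,-0.09,0.0345,0,0],[0,0,0,-0.12,0.046,0,0],[0,0,0,-0.15,0.0575,0,0],[0,0,0,-0.18,0.069,0,0],[0,0,0,-0.21,0.08,0,0],[0,0,0,-0.24,0.091,0,0],[0,0,0,-0.24,0.091,0,0]]' >/dev/null
python3 - <<'E'
from h import *
box()
im=get_image("scene")
p=proj(im,[450,-225,60])[0].astype(int);c=im["color"][p[1]-60:p[1]+60,p[0]-80:p[0]+80]
cv2.imwrite("pics/s6.png",cv2.resize(c,None,fx=5,fy=5,interpolation=2)[...,::-1])
E
```

```text
T box [-92.1  -0.5] z 69.6 F box [ 1.4 -0.4] 0.2 ori [-179.9  -45.   -21.5] q [-58.  15. 142. 120.  29. -61.] t 14.4
```

View pics/s6.png

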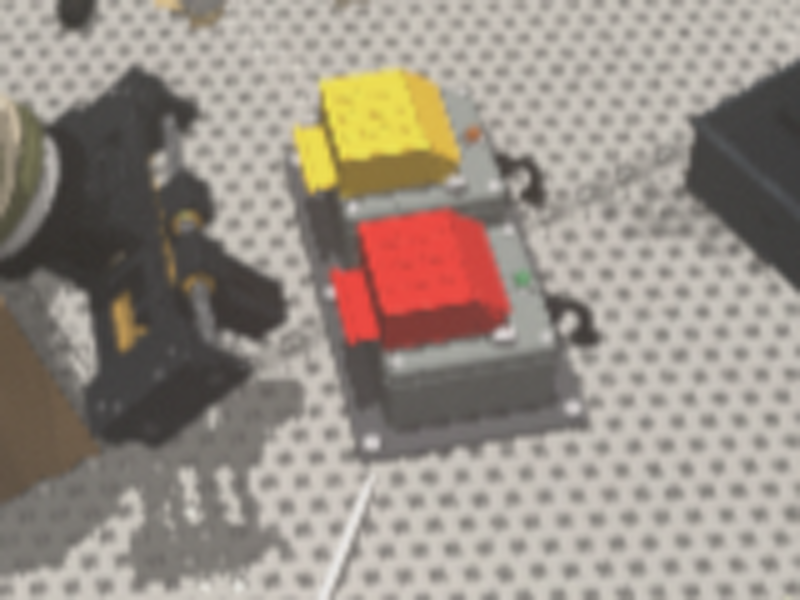

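The red guard is shut again, like the yellow one, and the fingers are clear (tips at crop (270,305)). Handing in.

```bash
python3 -m pendant '[[0,0,0,0,0,0,0],[0,0,0,0,0,0,0],[0,0,0,0,0,0,0]]' && python3 -c "
from cell import *
print(finish_job())"
```

```text
clock: 14.82
position: [387.7, -199.1, 69.6]
orientation: [-179.9, -45.0, -21.4]
force: [-0.0, 0.2, -0.2]
width: 0.3
grasp_force: 0.0
the job is handed in; nothing more can be done
None
```

The job is handed in at 14.8 s: the red toggle was pushed over to on (felt as a snap, then a firm stop, on a second push after the first rode over its top), the guard dropped shut by itself, and I moved nothing else.

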